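# Feed a relay board into the test station under its sprung cover

### The job

Load the relay board that lies in the track of the test station: with one fingertip press down the long red bar at the station's side and keep it down, so that the spring-closed cover stands open, and with the other fingertip gently push the board along its track until it is completely inside under the cover. Then let go so that the cover shuts behind it. The board is only pushed, never pinched or lifted, and the screwdriver, the glue bottle and the lamp holder stay where they are.

Things in the scene. Friction and masses are not known exactly. Their poses are not given: they have to be found in the camera images.
- station: test station, fixed to the table: grey base plate 158 x 64 mm, top at z = 8 mm, with a track and a covered pocket. Origin on the table under the mid-line of the track at the pocket's mouth; +x is the feed direction into the pocket, +y the side with the red bar, z up. The plate spans x = -100 to 58, y = -25 to 39 mm. All station x, y, z below are in this frame
- mouth (a point): middle of the pocket's mouth on the track floor (station 0, 0, 8 mm). Two track rails run from x = -94 to 46 mm, inner faces at y = -15.5 and 15.5, tops at z = 12 mm. A black back stop has its face at x = 46 mm, top z = 20 mm
- cover (a joint): cover angle in rad: 0 shut, 1.5 fully open (end stop); a spring shuts it (0.024 N m shut, 0.07 open). Shut, it lies level over the pocket, x = 0 to 50, y = 32 to -18 mm, top z = 27 mm; pressing the red bar swings it up sideways about the hinge. Fully open it stands upright, top 75 mm above the table; from 1.3 rad on the mouth is clear for a fingertip of any height from y = -15 to 7 mm
- hinge (a point): middle of the cover's hinge axis, which runs along station x at y = 32, z = 25 mm, between two steel posts at x = -95 and 54 mm (10 mm wide in y, tops z = 30.5 mm); this point is at x = -20 mm
- lip (a point): middle of the lower edge of the cover's orange front lip (moves with the cover). Shut, the lip (x = 0 to 3 mm) hangs down to 13.5 mm above the table and blocks the mouth; pushing the board against it does not open the cover
- bar_front (a point): on the red bar (moves with the cover): its outer long edge, at the end away from the pocket, x = -89 mm. The bar is a 3 mm plate, x = -90 to 15 mm, reaching 28 mm out from the hinge axis. Cover shut: it slopes up 35 deg, edge at y = 55, z = 41 mm; fully open: down 51 deg. A fingertip can slide along it. Tip with its hinge-side face at y = 49 mm and 10 mm above the table: cover at about 1.4 rad
- relay: loose relay board lying lengthwise in the track: tan board 34 x 28 x 2 mm with blue relay and white connectors, 13 mm high, 12 g. Origin: middle of its underside. Its own +y points back to the robot (station -x); a white connector at that end (10 mm high, 1 mm short of the edge, at station y = -9 to 1 mm) can be pushed. Wholly inside with its origin at station x = 21 to 29 mm (29: at the stop)
- screwdriver: screwdriver with a red handle, 202 x 28 mm, lying on the table; origin under its middle, its length along its own y; leave alone
- glue_bottle: small red glue bottle with a white cap, 36 mm wide, 92 mm high, standing; origin under its middle; leave alone
- lamp_holder: white lamp holder with bulb and short lead, 150 x 33 x 41 mm, lying; origin under its middle, its length along its own y; leave alone
Not all that is in view belongs to the job. There is more than one size of the station; the one meant has the size given above.

How it is judged:
By the outcome, as a careful person would: the job done as asked, in the order asked, and still so for the second after the job is handed in, with the robot touching nothing.
It also fails if it takes over 40 s, if anything falls off the work surface, if the arm or the gripper's body presses on something with over 40 N, if the wrist force passes 120 N, or if a joint passes its speed limit or range.

### The arm

A 6-joint arm with a two-finger parallel gripper is mounted at the origin on a cart in front of the work surface, level with it; the furniture and walls round the work are solid. World frame = base frame: x ahead of the robot, y to its left, z up, the work surface at z = 0. Lengths are in m, angles in degrees, forces in N, time in s.
With the tool pointing down it reaches from about 0.325 to 0.775 m from the base axis. Payload 5.5 kg.
Tool frame: the origin (TCP) lies at the centre of the arm's flange, where the gripper is bolted on; the fingertips stand 182 mm ahead of it and the grasp point (between the pads) lies 163 mm ahead of it; z points along the fingers, y is the line along which they close (so a half turn about z gives the same grasp; the last joint's range is limited). The gripper opens to 88 mm and grips with 3 to 60 N. Pads are 20 mm wide; open, the fingers measure 115 mm over their backs; the gripper's body (75 mm by 178 mm) begins 61 mm behind the grasp point.
Start: joints at [59.891, 5.22, 70.514, -0, 104.267, -3.249], TCP at [0.271, 0.535, 0.405] pointing down, gripper open.
Joint ranges: [-164.24, 164.24], [-49.07, 125.15], [9.68, 141.18], [-86.29, 266.29], [3.28, 154.24], [-151.56, 151.56]. Speed limits (degrees/s): [147.25, 147.25, 172.46, 180, 180, 180].

### API

Orientations are given as [roll, pitch, yaw] about the fixed x, y, z axes, in that order (R = Rz(yaw) Ry(pitch) Rx(roll)).
In Python, from station import r gives the robot as it stands. The module is installed in compiled form; this text tells all that it offers. Calls block until the motion is done:
- r.reach(position, orientation): joint-space move of the TCP to a pose.
- r.servo_line(position, rotation=None, speed=0.15): straight line of the TCP; rotation=None keeps the orientation; speed is the mean speed in m/s.
- r.move_joints(angles): joint-space move.
- r.let_go() and r.grab(squeeze=None): open the fingers fully, or close them until they stop; squeeze is the grip in N (None keeps the last).
- r.wait(seconds).
- r.inverse_kinematics(position, orientation): joint angles nearest the present ones, or None.
- r.sense(): the state.
- r.snapshot(name): name is "side" or "top"; returns a dict with "frame" (384x512x3 uint8, red, green, blue), "fx", "fy", "cx", "cy" (pixels), "dist_coeffs" ([k1, k2, p1, p2, k3] as OpenCV has them; the pictures are not rectified), "R" (3x3) and "t" (3): a world point X has camera coordinates R X + t. Camera axes: x right, y down, z forward; pixel columns grow to the right and rows downward; lengths in m; the calibration is good to about 2 mm. A picture is of the moment at which its call begins. There is no depth.
A pose or a line that the arm cannot do raises r.IKError and nothing moves.
- r.hand_in(): hands the job in; it is judged then, once.
The state is a dict: "clock": time; "joints": joint angles; "joint_vel": joint speeds; "joint_torque": joint torques, N m; "tcp_pos": TCP position; "orientation": TCP orientation; "contact_force": force on the tool from outside, world axes, zero at the start; "torque": the same for the moment, N m; "opening": finger opening in m; "gripper_force": force on a finger pad.
Only numpy, scipy, OpenCV 4.12 (cv2) and the standard library are available. Lean on these libraries where they do the work, as an engineer would, in place of code of your own. Each camera call takes 0.05 s, during which the arm holds its last target. There are 200 camera calls.

## Working session

There is one attempt and no reset: what is moved stays moved. The work goes in short steps, each a Python script; the robot and the scene stay as the last script left them, time stands still between calls to the robot, and variables do not carry over. Pictures are saved under pics/ and viewed, at most 10 in all, crops included, and the job is handed in when it is done.

```bash
mkdir -p pics
python3 - <<'E'
from station import r
import cv2,pickle
d={}
for n in("side","top"):
    s=r.snapshot(n);d[n]=s;cv2.imwrite(f"pics/{n}0.png",s["frame"][:,:,::-1])
    print(n,s["fx"],s["fy"],s["cx"],s["cy"],s["dist_coeffs"],s["R"],s["t"])
pickle.dump(d,open("s0.pkl","wb"));print(r.sense())
E
```

```text
side 466.4978446985442 466.4978446985442 246.09966350756656 197.91110787035373 [-0.01324981  0.          0.          0.          0.        ] [[ 0.99962775  0.01573953  0.02228521]
 [ 0.02721681 -0.51841068 -0.85469855]
 [-0.00189967  0.85498692 -0.51864608]] [-0.59830117 -0.06492704  1.31639097]
top 475.0608032005078 475.0608032005078 259.5600169311068 188.6878447140823 [-0.02437596  0.          0.          0.          0.        ] [[-6.69001171e-02 -9.97759588e-01  4.21918576e-04]
 [-9.70776697e-01  6.49932163e-02 -2.31016202e-01]
 [ 2.30471209e-01 -1.58645997e-02 -9.72949812e-01]] [-0.14600236  0.62322653  1.01548535]
{'clock': 0.1, 'joints': array([ 5.98898186e+01,  5.26022489e+00,  7.05751032e+01, -1.00864827e-05,
        1.04265693e+02, -3.24815398e+00]), 'joint_vel': array([-0.01551123, -0.1418982 ,  0.00178326, -0.09944934,  0.03820192,
       -0.00110259]), 'joint_torque': array([ 1.88161830e-03, -4.47856414e+01, -4.07572317e+01,  7.00352015e-02,
        2.83330976e-02, -8.40073585e-05]), 'tcp_pos': array([0.27113339, 0.53531247, 0.4036035 ]), 'orientation': array([-1.79899141e+02, -5.71415364e-03,  1.53137965e+02]), 'contact_force': array([0.38615453, 0.62058743, 0.83707614]), 'torque': array([-0.01403009, -0.03533584,  0.05994136]), 'gripper_force': 0.0, 'opening': 0.087859670284971}
```

View pics/top0.png

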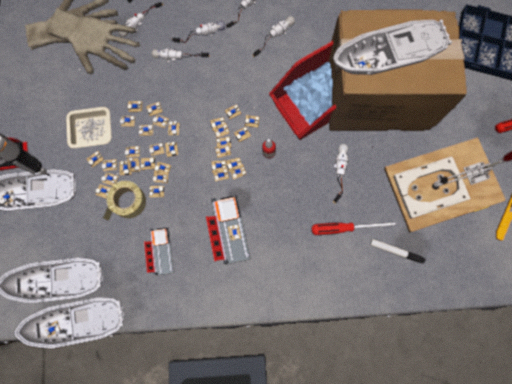

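View pics/side0.png

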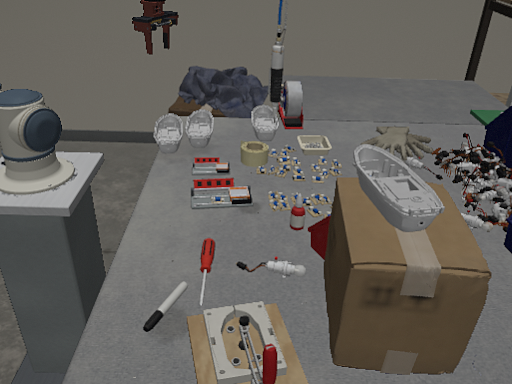

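Top view: the station candidates are the larger one at about (228,230) px and the smaller one at (158,250). The larger spans about 66 px, which at 430 px/m is about 0.155 m, so it matches 158 mm. The smaller is about 0.105 m. Loose relay boards lie around (140,150) and (230,145); the board in the larger station's track is at (236,231). I'll check with a close crop.

```bash
cat > h.py <<'E'
import numpy as np,cv2,pickle
def K(s): return np.array([[s["fx"],0,s["cx"]],[0,s["fy"],s["cy"]],[0,0,1.]])
def ray(s,px,z):
    u=cv2.undistortPoints(np.array(px,float).reshape(-1,1,2),K(s),np.array(s["dist_coeffs"]))[:,0]
    R=np.array(s["R"]);t=np.array(s["t"]);c=-R.T@t
    d=np.c_[u,np.ones(len(u))]@R
    return c+d*((z-c[2])/d[:,2])[:,None]
def proj(s,X):
    return cv2.projectPoints(np.array(X,float).reshape(-1,1,3),cv2.Rodrigues(np.array(s["R"]))[0],np.array(s["t"]),K(s),np.array(s["dist_coeffs"]))[0][:,0]
E
python3 - <<'E'
from h import *
d=pickle.load(open("s0.pkl","rb"))
a=d["top"]["frame"][185:275,195:260,::-1];b=d["side"]["frame"][170:215,185:260,::-1]
a=cv2.resize(a,None,fx=6,fy=6,interpolation=cv2.INTER_CUBIC);b=cv2.resize(b,None,fx=5,fy=5,interpolation=cv2.INTER_CUBIC)
c=np.zeros((540,390+375,3),np.uint8);c[:,:390]=a;c[:225,390:]=b
cv2.imwrite("pics/crop.png",c)
for p in[(228,230),(235,231)]:print(ray(d["top"],[p],.01))
E
```

```text
[[ 0.53122104 -0.10669198  0.01      ]]
[[ 0.52772009 -0.12317845  0.01      ]]
```

View pics/crop.png

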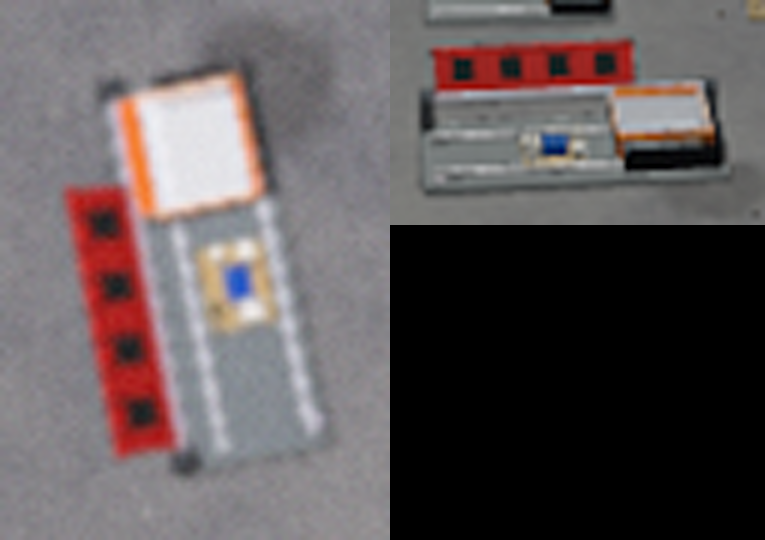

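The crop confirms the station: red bar on the left with outer corners at crop (65,188) and (118,458), shut cover at top, and the board with its blue relay at crop (238,282), i.e. about (234.6,232) px. Its white pushing connector faces the robot. Next I'll fit the pose from corner correspondences in both views.

Run:
```python
from h import *
from scipy.optimize import least_squares
d=pickle.load(open("s0.pkl","rb"));T,S=d["top"],d["side"]
f=lambda p,o,k:(np.array(p,float)+.5)/k-.5+o
top=[((65,188),(15,55,41)),((118,458),(-90,55,41)),((240,72),(50,-18,27)),((267,192),(0,-18,27)),((140,218),(0,32,27)),((328,440),(-100,-25,8))]
side=[((432,48),(-90,55,41)),((632,41),(15,55,41)),((423,192),(-100,-25,8)),((728,177),(58,-25,8)),((714,133),(50,-18,27)),((622,139),(0,-18,27))]
pt=f([a for a,_ in top],(195,185),6);ps=f(np.array([a for a,_ in side])-(390,0),(185,170),5)
Xt=np.array([b for _,b in top])/1e3;Xs=np.array([b for _,b in side])/1e3
def W(q,X):
    c,s=np.cos(q[2]),np.sin(q[2]);return X@np.array([[c,-s,0],[s,c,0],[0,0,1]]).T+[q[0],q[1],0]
def fit(v):
    g=lambda q:np.r_[(proj(T,W(q,Xt))-pt).ravel() if 't' in v else [],(proj(S,W(q,Xs))-ps).ravel() if 's' in v else []]
    return least_squares(g,[.57,-.12,0],loss="soft_l1"),g
for v in('t','s','ts'):
    o,g=fit(v);q=o.x;print(v,q[:2],np.degrees(q[2]),g(q).reshape(-1,2).round(1).tolist())
def inv(q,P):
    c,s=np.cos(q[2]),np.sin(q[2]);return (P-[q[0],q[1],0])@np.array([[c,-s,0],[s,c,0],[0,0,1]])
# relay: blue centroid z=~21 top, board corners z=10
hsv=cv2.cvtColor(T["frame"],cv2.COLOR_RGB2HSV);m=cv2.inRange(hsv,(105,120,60),(130,255,255));m[:, :228]=0;m[:,245:]=0;m[:220]=0;m[245:]=0
y,x=np.nonzero(m);print(x.mean(),y.mean(),len(x))
print(inv(q,ray(T,[(x.mean(),y.mean())],.020))*1e3)
print(inv(q,ray(T,f([(195,250),(262,238),(210,330),(277,316),(252,310)],(195,185),6),.010))*1e3)
np.save("q.npy",q)
```

```text
t [ 0.55594403 -0.11589276] 7.810171609238768 [[0.7, -0.2], [0.0, -0.7], [-0.2, -0.1], [-0.7, 0.2], [-0.4, 0.1], [0.6, 0.8]]
s [ 0.55689774 -0.11993893] 8.541279354560885 [[0.2, 1.0], [-0.1, 0.6], [-0.3, -0.8], [0.7, -1.0], [0.2, 0.2], [-0.9, -0.0]]
ts [ 0.55625671 -0.11646342] 7.914252794175 [[1.0, -0.3], [0.4, -0.8], [-0.0, -0.2], [-0.5, 0.0], [-0.1, -0.0], [0.9, 0.6], [0.3, 0.2], [-0.0, 0.0], [-0.5, -1.7], [0.4, -1.6], [-0.0, -0.4], [-1.1, -0.7]]
234.0 231.69230769230768 13
[[-31.8494519   -0.30892413  20.        ]]
[[-14.16501531  13.56454924  10.        ]
 [-14.85412229 -13.42904593  10.        ]
 [-46.66844575  13.77298781  10.        ]
 [-46.60460206 -13.20232032  10.        ]
 [-42.25889339  -3.98950365  10.        ]]
```

```bash
cat >> h.py <<'E'
from station import r
q=np.load("q.npy")
def P(x,y,z):  # station mm of midpoint between the tips -> world TCP
    c,s=np.cos(q[2]),np.sin(q[2]);x,y=x/1e3,y/1e3
    return [q[0]+c*x-s*y,q[1]+s*x+c*y,z/1e3+.182]
def rep(m=""):
    s=r.sense();p=np.array(s["tcp_pos"])-[q[0],q[1],.182];c,n=np.cos(q[2]),np.sin(q[2]);f=s["contact_force"]
    st=np.array([c*p[0]+n*p[1],-n*p[0]+c*p[1],p[2]])*1e3;o=s["opening"]*1e3
    print(m,"t%.1f"%s["clock"],"tip",st.round(1),"open %.1f barface %.1f pushface %.1f"%(o,st[1]+o/2,st[1]-o/2),"Fst",np.round([c*f[0]+n*f[1],-n*f[0]+c*f[1],f[2]],1),"g",round(float(s["gripper_force"]),1),flush=True)
    return st,o
E
python3 - <<'E'
from h import *
yaw=np.degrees(q[2]);best=None
for y in(yaw,yaw-180):
    j=r.inverse_kinematics(P(-65,2,120),[180,0,y]);print(y,None if j is None else np.round(j,1))
    if j is not None and (best is None or abs(j[5])<abs(best[0])):best=(j[5],y)
np.save("yaw.npy",best[1]);O=[180,0,float(best[1])]
r.reach(P(-65,2,120),O);rep("above")
r.servo_line(P(-65,2,50),speed=.12);rep("50")
r.servo_line(P(-65,2,14),speed=.03);rep("pressed")
for n in("top","side"):
    s=r.snapshot(n);f=s["frame"][:,:,::-1];cv2.imwrite(f"pics/{n}1.png",f)
a=cv2.resize(cv2.imread("pics/side1.png")[110:225,150:290],None,fx=4,fy=4,interpolation=cv2.INTER_CUBIC);cv2.imwrite("pics/c1.png",a)
E
```

```text
7.914252794175 [-17.9  -9.   94.8  -0.   94.2  64.1]
-172.085747205825 [ -17.9   -9.    94.8    0.    94.2 -115.9]
above t2.6 tip [-64.7   2.6 120.2] open 87.7 barface 46.5 pushface -41.3 Fst [-1.6  0.5 -0.6] g 0.0
50 t3.3 tip [-64.8   2.   50.6] open 87.3 barface 45.6 pushface -41.7 Fst [ 0.9 -0.   0.5] g 0.0
pressed t4.7 tip [-65.    2.1  14.1] open 88.0 barface 46.1 pushface -41.9 Fst [-0.7 -0.1  3.2] g 1.6
```

View pics/c1.png

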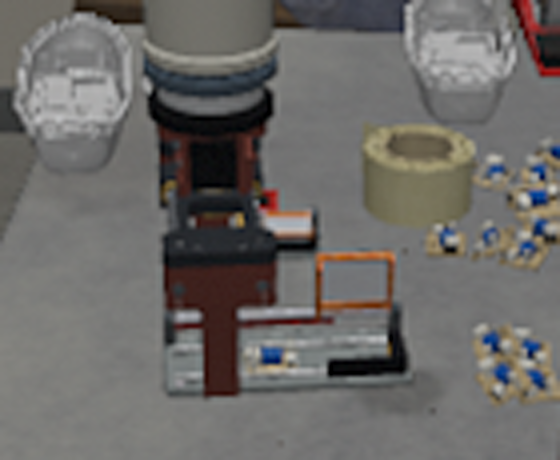

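The cover stands open (crop (355,280)), with the far finger on the bar, the near finger beside the track at crop (220,390), and the board untouched at crop (272,355). Next I'll close lightly against the held-open bar, with the arm moving sideways, to bring the pusher over the track behind the board.

Run:
```python
from h import *
r.grab(6);rep("grab")
for y in(6,10):
    r.servo_line(P(-65,y,14.5),speed=.02);st,o=rep(f"y{y}")
```

```text
grab t5.3 tip [-65.1   4.2  12.9] open 72.5 barface 40.5 pushface -32.0 Fst [-0.2 12.   2.5] g 5.5
y6 t5.6 tip [-65.1   8.4  13. ] open 64.3 barface 40.6 pushface -23.8 Fst [ 1.5 12.2  1.4] g 5.0
y10 t6.0 tip [-65.1  12.4  13.1] open 55.9 barface 40.3 pushface -15.6 Fst [ 1.5 12.   1.9] g 5.0
```

Run:
```python
from h import *
r.servo_line(P(-65,10,16),speed=.02);rep("up")
for y in(14,19.3):
    r.servo_line(P(-65,y,16),speed=.02);st,o=rep(f"y{y}")
for n in("top","side"):
    s=r.snapshot(n);f=s["frame"][:,:,::-1];cv2.imwrite(f"pics/{n}2.png",f)
a=cv2.resize(cv2.imread("pics/side2.png")[110:225,150:290],None,fx=4,fy=4,interpolation=cv2.INTER_CUBIC);cv2.imwrite("pics/c2.png",a)
```

```text
up t6.2 tip [-65.2  12.3  14.5] open 54.1 barface 39.4 pushface -14.7 Fst [ 0.8 11.3  1.5] g 5.1
y14 t6.6 tip [-65.2  16.4  14.5] open 46.4 barface 39.6 pushface -6.8 Fst [ 0.1 12.1  0.2] g 5.1
y19.3 t7.0 tip [-65.3  21.7  14.5] open 35.3 barface 39.3 pushface 4.0 Fst [ 0.6 12.3  1.7] g 5.1
```

View pics/c2.png

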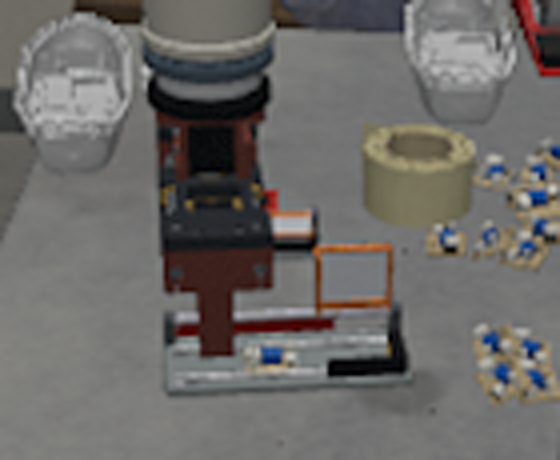

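The cover is fully open with the pusher in the track at crop (217,355), behind the board at crop (250-295,357). The bar face stopped about 3 mm lower in y than modelled, so the station probably lies about 3 mm further in -y, as the side view alone suggested. I'll shift to match and push, watching the force.

Run:
```python
from h import *
r.servo_line(P(-65,17,16),speed=.02);rep()
for x in(-50,-35,-20,-10,-4):
    r.servo_line(P(x,17,16),speed=.03);rep(x)
for n in("top","side"):
    s=r.snapshot(n);f=s["frame"][:,:,::-1];cv2.imwrite(f"pics/{n}3.png",f)
a=cv2.resize(cv2.imread("pics/side3.png")[110:225,150:290],None,fx=4,fy=4,interpolation=cv2.INTER_CUBIC);cv2.imwrite("pics/c3.png",a)
```

```text
t7.3 tip [-65.3  19.2  14.5] open 40.5 barface 39.4 pushface -1.0 Fst [ 0.1 11.8  0.9] g 5.1
-50 t8.0 tip [-51.5  19.1  14.7] open 39.6 barface 38.9 pushface -0.7 Fst [-9.9 11.2  7.9] g 7.4
-35 t8.7 tip [-36.5  19.2  15. ] open 39.8 barface 39.1 pushface -0.8 Fst [-10.3  11.   10.2] g 7.8
-20 t9.3 tip [-21.4  19.2  15.2] open 40.3 barface 39.3 pushface -0.9 Fst [-10.2  11.9  11.2] g 8.0
-10 t9.8 tip [-11.3  19.2  15.3] open 40.0 barface 39.2 pushface -0.8 Fst [-11.3  11.7   9.6] g 7.9
-4 t10.1 tip [-5.3 19.2 15.3] open 40.1 barface 39.3 pushface -0.8 Fst [-8.8 11.7  9.5] g 7.9
```

View pics/c3.png

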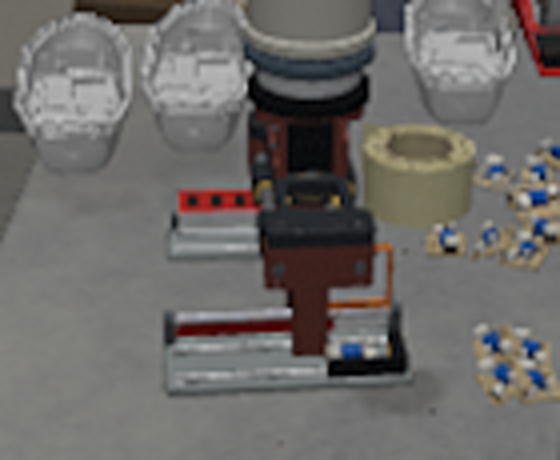

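The board went along ahead of the finger, now at crop (330-388,350) inside the pocket. The steady 10 N along x is friction on the bar, since it appeared before contact with the board. I'll finish the push in small steps and check how far the board has moved from the blue centroid.

```bash
cat >> h.py <<'E'
def blue(tag=""):
    s=r.snapshot("side");m=cv2.inRange(cv2.cvtColor(s["frame"],cv2.COLOR_RGB2HSV),(105,120,60),(130,255,255))
    m[:192]=0;m[206:]=0;m[:,:205]=0;m[:,250:]=0
    y,x=np.nonzero(m);p=ray(s,[(x.mean(),y.mean())],.018)[0]
    c,n=np.cos(q[2]),np.sin(q[2]);print(tag,"blue",len(x),"st x %.1f y %.1f"%tuple(1e3*np.array([c*(p[0]-q[0])+n*(p[1]-q[1]),-n*(p[0]-q[0])+c*(p[1]-q[1])])));return s
E
python3 - <<'E'
from h import *
blue()
for x in(-2,0,1.5):
    r.servo_line(P(x,17,16),speed=.015);rep(x);s=blue()
f=s["frame"][170:215,190:265,::-1];cv2.imwrite("pics/c4.png",cv2.resize(f,None,fx=8,fy=8,interpolation=cv2.INTER_CUBIC))
E
```

```text
blue 15 st x 20.4 y -8.5
-2 t10.6 tip [-3.4 19.2 15.3] open 40.0 barface 39.2 pushface -0.7 Fst [-10.3  12.6  11.3] g 8.0
 blue 14 st x 21.4 y -8.0
0 t10.9 tip [-1.5 19.2 15.3] open 40.0 barface 39.2 pushface -0.8 Fst [-11.9  11.2  11. ] g 8.2
 blue 15 st x 23.4 y -8.1
1.5 t11.2 tip [-0.  19.2 15.3] open 40.1 barface 39.3 pushface -0.8 Fst [-11.6  12.3  10.8] g 8.2
 blue 13 st x 25.6 y -7.7
```

View pics/c4.png

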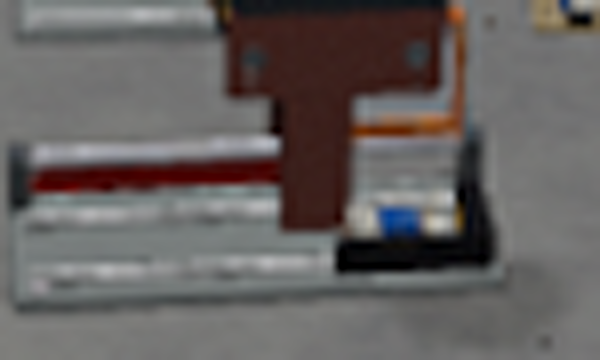

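The board sits just short of the black back stop (its right end at crop 462, stop face at about 466), so its origin is about 26 mm. I'll add 1 mm, draw the finger back out of the mouth with the bar still held, then let go.

Run:
```python
from h import *
r.servo_line(P(2.5,17,16),speed=.015);rep("end");blue()
r.servo_line(P(-28,17,16),speed=.03);rep("back");blue()
r.let_go();rep("open")
st,_=rep();r.servo_line(P(-28,19,120),speed=.1);rep("up")
r.reach(P(-28,250,220),[180,0,float(np.load("yaw.npy"))]);r.wait(.5);rep()
A=[]
for n,(a,b,c,d) in(("side",(160,215,180,265)),("top",(185,275,190,265))):
    f=r.snapshot(n)["frame"][a:b,c:d,::-1];A.append(cv2.resize(f,(390,int(390*(b-a)/(d-c))),interpolation=cv2.INTER_CUBIC))
c=np.zeros((max(a.shape[0] for a in A),780,3),np.uint8)
for i,a in enumerate(A):c[:a.shape[0],390*i:390*i+390]=a
cv2.imwrite("pics/c5.png",c)
```

```text
end t11.5 tip [ 0.9 19.2 15.3] open 40.3 barface 39.4 pushface -0.9 Fst [-11.6  11.8  10.8] g 8.3
 blue 14 st x 26.1 y -8.0
back t12.7 tip [-25.9  19.1  18.1] open 36.9 barface 37.6 pushface 0.7 Fst [ 9.  12.   6.6] g 6.8
 blue 14 st x 26.1 y -8.0
open t13.7 tip [-28.2  17.1  15.3] open 87.6 barface 60.9 pushface -26.7 Fst [-0.1  0.4 -0.6] g 0.0
 t13.7 tip [-28.2  17.1  15.3] open 87.6 barface 60.9 pushface -26.7 Fst [-0.1  0.4 -0.6] g 0.0
up t14.9 tip [-28.2  19.  119. ] open 88.0 barface 63.1 pushface -25.0 Fst [ 0.5  0.7 -0.1] g 0.0
 t16.4 tip [-28.  249.7 219.9] open 88.0 barface 293.7 pushface 205.7 Fst [-0.2 -0.7  0.4] g 0.0
```

View pics/c5.png

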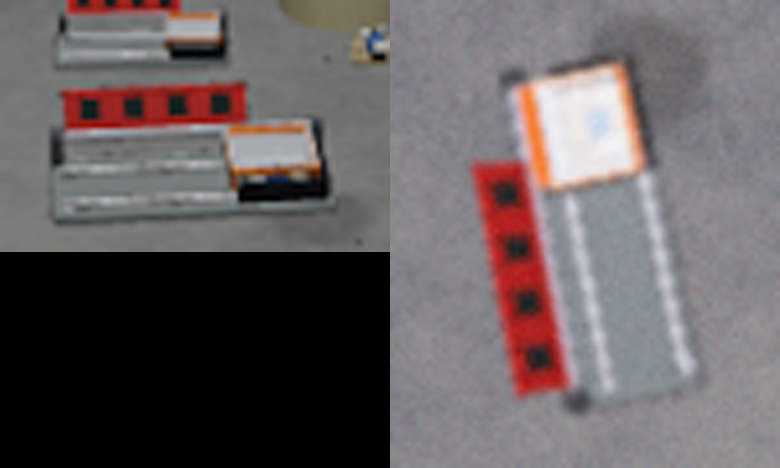

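The cover is shut and level, with the bar up again. The board shows through the translucent cover (blue at crop (597,122)), the track is empty, and nothing else has moved.

```bash
python3 -c "
from station import r
print(r.hand_in())"
```

```text
the job is handed in; nothing more can be done
None
```

The relay board is fully inside the pocket (about 26–27 mm by my measurement, allowed 21–29), the cover shut behind it, and I handed the job in after about 16 s of robot time; the verdict was not shown.

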